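# Restore power in the desk power box

## Robot

A 6-joint arm with a two-finger parallel gripper is mounted at the origin on the work surface. World frame = base frame: x ahead of the robot, y to its left, z up, the work surface at z = 0. Lengths are in m, angles in rad, forces in N, time in s.
With the tool pointing down it reaches from about 0.35 to 0.975 m from the base axis. Payload 4.9 kg.
Tool frame: the origin (TCP) lies midway between the tips of the shut fingers; the grasp point (between the pads) lies 19 mm behind it; z points along the fingers, y is the line along which they close (so a half turn about z gives the same grasp; the last joint's range is limited). The gripper opens to 85 mm and grips with 20 to 120 N. Pads are 22 mm wide; open, the fingers measure 114 mm over their backs; the gripper's body (76 mm by 85 mm) begins 54 mm behind the grasp point. The pads swing forward as they close: fully open they stand 13 mm farther back than shut.
Start: joints at [-1.325, 0.053, 1.613, -0, 1.476, -0.119], TCP at [0.223, -0.584, 0.192] pointing down, gripper open.
Joint ranges: [-3.01, 3.01], [-1.01, 2.22], [0.06, 2.58], [-1.02, 4.17], [0.09, 2.62], [-3.14, 3.14]. Speed limits (rad/s): [2.57, 2.57, 3.14, 3.14, 3.14, 3.14].

## Interface

Orientations are given as a unit quaternion [w, x, y, z].
In Python, from plant import state, grab_frame, camera_info, job_done, spot_in, masks_of, pinpoint gives the robot as it stands.
- The arm moves only by the shell command python3 -m handwheel 'ROWS' [OPENING]. ROWS is JSON, a list that holds one entry, the list of rows, each a list of 6 numbers: the shift along the world's x, y, z in m, then the turn, a rotation vector about the world's x, y, z in degrees. In form: [[[tx, ty, tz, ax, ay, az], ...]]. A call has 1 to 20 rows; each row shifts and turns the commanded pose from where the row before left it; what a row does not reach is not made up. A row lasts 1/12 s, in which the tool goes at most 41.7 mm and 7.16 degrees, less where a joint would pass 70% of its speed; a pose out of reach is approached as far as the arm can. A call is refused whole if a number of a shift passes 0.0417 or a number of a turn 7.16, either way. A call with a gripper value outside its range is refused whole. OPENING is the opening, from 0 (shut) to 1 (fully open), set as the call begins (- or left out, the last holds). The fingers move at their own pace and stop on an object; the grip force is fixed at half the most. Time passes only in rows, so rows that do not move let the fingers close. It gives the time, the measured TCP pose, the force, the opening and the grip force at its end, in the units of the state.
- state(): the state, without advancing time (a new reading comes with each control period).
- grab_frame(name): name is "scene" or "side" or "wrist"; returns (picture, depth): 384x512x3 uint8, blue, green, red; 384x512 float32, m along the optical axis (not along the pixel's ray), 0 where there is no reading.
- camera_info(name): a dict with "fx", "fy", "cx", "cy" (pixels), "T" (4x4, takes a point from camera to world coordinates). Camera axes: x right, y up, looking along -z (the intrinsics and any distortion apply to the point x, -y, -z); pixel columns grow to the right and rows downward; lengths in m; the calibration is good to about 2 mm. The wrist camera is an equidistant fisheye: a pixel r from the principal point sees the ray r / f radians off the axis. A picture is of the moment at which its call begins: read the wrist's pose just before it. camera_info takes no time and is no camera call; for the wrist camera it gives the pose at the moment of the call.
- job_done(): hands the job in; it is judged then, once.
Trained networks look in the newest picture that a camera, given by its name, has taken for a name from the list of things; names that differ only in an ending like _2 or _b are one class to them, and where a whole thing is asked for, a point or a joint stands for the part that bears it (a point fixed in the world has none). Each returns a list of dicts, best first, with "conf" (0 to 1); they miss things now and then, are a little off and sometimes report something else, mostly with a low value. They report only what shows in the picture. A call takes as long as a camera call.
- spot_in(camera, thing): "box" ([left, top, width, height] in pixels, round what is visible of it).
- masks_of(camera, thing): "region" (384x512 bool, what is visible of it) and "box" ([left, top, width, height] in pixels, round what is visible of it).
- pinpoint(camera, thing): "position" ([column, row] in pixels: a listed point, or the origin of a listed thing).
The state is a dict: "time": time; "joint_pos": joint angles; "joint_vel": joint speeds; "joint_efforts": joint torques, N m; "tool_pos": TCP position; "tool_rot": TCP orientation; "contact_force": force on the tool from outside, world axes, zero at the start; "ft_torque": the same for the moment, N m; "gripper_width": opening from 0.0 (shut) to 1.0 (fully open); "grasp_force": force on a finger pad.
Only numpy, scipy, OpenCV 4.12 (cv2) and the standard library are available. Lean on these libraries where they do the work, as an engineer would, in place of code of your own. Each camera call takes 0.05 s, during which the arm holds its last target. There are 200 camera calls.

## Task

The desk sockets are dead because the red switch inside the white power box is off. Feel along the black sill at the foot of its cover until your fingers drop into the recess, press the catch there so that the cover springs free, lift the cover off by its handle and lay it flat on the blue desk pad, letting go of it without dropping it. Then press the raised end of the switch fully down, and put the cover back on its two pins, pushed down until it is flush and the catch has snapped shut, leaving the flask, pen cup and stapler where they stand.

Things in the scene. Friction and masses are not known exactly. Their poses are not given: they have to be found in the camera images.
- power_box: White desk power box, screwed down, long side along its y. Origin: centre of its underside, on the desk; x points from the sill side to the back, z up. Base x -95..90, y -150..150 mm, walls 52 high. With the cover seated, its top is at z 78 and the handle's at z 114.
- sill_mid (a point): Middle of the flat top of the black sill: box frame x -68, y 0, z 52 mm. The sill runs along the front of the cover, x -95..-46, y -150..150. Somewhere in it is a finger recess with the catch, 43 mm (x -91..-48) by 50 mm in y; the y of its middle differs from box to box, from -40 to +40 mm, and is not given.
- catch (a joint): Smooth black catch plate in the recess, 10 mm below the sill top, x -85..-48 of the box; it tilts down about a hinge along y at x -41, z 16. Value in rad: 0 at rest (latched), stop 0.36; 2 N to start, 5 to 6 N at the stop. Above about 0.26 (11 mm down at x -84) the cover is free and a spring lifts its front 6 mm. Springs back; snaps by itself when the cover is pushed home.
- pin_a (a point): Foot of the tapered tip of one steel dowel pin of the box: box frame x 30, y -128, z 85.5 mm. Pin 10 mm diameter, its tip 5 mm wide at z 94; it passes through the cover's top.
- pin_b (a point): The same point of the other pin: box frame x 30, y +128, z 85.5 mm.
- cover: Loose white cover, 126 (x) by 300 (y) mm, 0.3 kg. Origin: centre of its underside (level of its feet); seated, it has the box's axes and lies at x 27, y 0, z 30 mm of the box frame. Top plate: upper face z 48, 12.8 mm holes at x 3, y -128 and 128. It stands level on a flat surface. Seated it must be pushed down with 10 to 20 N for the catch to snap.
- cover_handle (a point): Middle of the upper face of the cover's grey handle: a straight bar 16 mm wide (x), 114 mm long (y), 18 mm high, on two posts at its ends, with 18 mm free below it (cover frame x -4, y 0, z 84).
- cover_front (a point): Middle of the bar (x -69..-56, y -140..140, z 0..6 mm of the cover) at the foot of the cover's front skirt, which the catch hooks over; cover frame x -62, y 0, z 3; seated at x -35, y 0, z 33 mm of the box frame.
- power_strip: White power strip fixed inside the box under the cover, 52 (x) by 190 (y) by 34 mm. Origin: centre of its underside (z 6 mm in the box); its axes are parallel to the box's. Its place along the box varies by 20 mm either way.
- switch (a joint): Red rocker switch, rad: 0 is off with its +y end raised; 0.40 (stop) is on with its +y end down. It stays where it is left; it takes about 4 N.
- switch_high (a point): Point on top of the raised half of the red rocker (28 mm in x, 44 mm in y), 13 mm to +y of the rocker's axle; it moves down about 5 mm when switched on. The axle is at x 0, y -62, z 43 mm in the strip's frame.
- pad: Blue felt desk pad fixed on the desk, 180 (x) by 310 (y) by 3 mm; origin: centre of its underside. Room for the cover with its long side along the pad's y.
- flask: Green drinking flask standing on the desk, 62 mm diameter, 185 mm high; origin: centre of its foot. Leave it alone.
- pen_cup: Black pen cup with pens, 76 mm diameter, pens up to 155 mm high; origin: centre of its foot. Leave it alone.
- stapler: Blue stapler lying in front of the sill, 36 (x) by 136 (y) by 46 mm; origin: centre of its foot. Leave it alone.

How it is judged:
On the way, in this order (a step that is already met when the one before it is completed fails the run):
1. the catch in the recess is pressed down and the front of the cover springs up (value of joint catch above 0.2 rad and z of cover_front in the frame of power_box above 0.0365 m), for 0.05 s.
2. the cover lies flat on the desk pad, its centre within 80 mm of the pad's, and has been let go (horizontal distance between cover and pad below 0.08 m and z of cover in the frame of pad below 0.012 m and angle between cover's own z axis and vertical below 0.08 rad and contact force between the fingers and cover below 0.1 N and linear speed of cover below 0.02 m/s), for 0.1 s.
3. the switch is on (value of joint switch above 0.3 rad), for 0.1 s.
At the end, for the whole second after the job is handed in: The switch is on, the cover is back on its two pins with its front edge and its middle no more than 3 mm above fully home, within 5 mm and 0.03 rad of its place and at rest, and the catch is back in its latched position (value of joint switch above 0.3 rad and value of joint catch below 0.1 rad and z of cover_front in the frame of power_box below 0.036 m and x of cover_front in the frame of power_box between -0.04 and -0.03 m and z of cover in the frame of power_box below 0.033 m and y of cover_front in the frame of power_box between -0.005 and 0.005 m and angle between the y axis of cover and the y axis of power_box, either way round below 0.03 rad and linear speed of cover below 0.01 m/s); the robot touches nothing.
It fails at once if the flask, pen cup or stapler is pushed more than 20 mm or tipped (distance of any of flask, pen_cup, stapler from where it was at the start of the episode above 0.02 m or angle between any of flask, pen_cup's own z axis and vertical above 0.2 rad).
It fails at once if the cover is dropped (falls faster than 0.9 m/s) (linear speed of cover above 0.9 m/s).
It also fails if it takes over 72 s, if anything falls off the work surface, if the arm or the gripper's body presses on something with over 40 N, if the wrist force passes 120 N, or if a joint passes its speed limit or range.

## Working session

There is one attempt and no reset: what is moved stays moved. The work goes in short steps, Python scripts to look and compute and a shell command to move; the robot and the scene stay as the last step left them, time stands still between calls to the robot, and variables do not carry over. Pictures are saved under pics/ and viewed, at most 10 in all, crops included, and the job is handed in when it is done.

```bash
ls; mkdir -p pics; cat > h.py <<'E'
import numpy as np, cv2
from plant import *
def ray(cam,px,info=None):
    i=info or camera_info(cam); u=(px[0]-i['cx'])/i['fx']; v=(px[1]-i['cy'])/i['fy']
    if cam=='wrist':
        r=np.hypot(u,v); s=np.sin(r)/r if r>1e-9 else 1; d=np.array([u*s,-v*s,-np.cos(r)])
    else: d=np.array([u,-v,-1.])
    T=np.array(i['T']); return T[:3,3],T[:3,:3]@d
def onz(cam,px,z,info=None):
    o,d=ray(cam,px,info); return o+d*(z-o[2])/d[2]
def withd(cam,px,dep,info=None,k=2):
    o,d=ray(cam,px,info); c,r=int(round(px[0])),int(round(px[1]))
    w=dep[max(0,r-k):r+k+1,max(0,c-k):c+k+1]; w=w[w>0]; z=np.median(w)
    i=info or camera_info(cam); T=np.array(i['T']); dl=T[:3,:3].T@d
    return o+d*z/(-dl[2])
E
cat > a.py <<'E'
from h import *
s=state(); print(s['time'],s['tool_pos'],s['tool_rot'])
for cam in ['scene','side']:
    im,dp=grab_frame(cam); cv2.imwrite(f'pics/{cam}0.png',im); np.save(f'pics/{cam}0.npy',dp)
    i=camera_info(cam); print(cam,i['fx'],np.round(i['T'],3).tolist(), [k for k in i])
    for t in ['power_box','sill_mid','pin_a','cover','cover_handle','cover_front','pad','flask','pen_cup','stapler','catch']:
        for d in pinpoint(cam,t)[:2]:
            p=d['position']; print(cam,t,round(d['conf'],2),np.round(p),np.round(withd(cam,p,dp,i),3))
print(state()['time'])
E
python3 a.py
```

```text
pics
0.0 [ 0.22281376 -0.58317413  0.19047786] [-1.02148311e-03  9.83413364e-01  1.81375603e-01 -5.84777079e-05]
scene 378.09757834874307 [[0.413, -0.557, 0.721, 1.312], [0.911, 0.265, -0.316, -0.301], [-0.015, 0.787, 0.617, 0.701], [0.0, 0.0, 0.0, 1.0]] ['fx', 'fy', 'cx', 'cy', 'T']
scene power_box 0.91 [176. 228.] [ 0.629 -0.208  0.077]
scene sill_mid 0.9 [160. 198.] [ 0.462 -0.213  0.048]
scene pin_a 0.77 [122. 232.] [ 0.595 -0.329  0.083]
scene pin_a 0.72 [339. 209.] [0.687 0.225 0.021]
scene cover 0.6 [179. 226.] [ 0.625 -0.2    0.077]
scene cover_handle 0.74 [170. 200.] [ 0.564 -0.201  0.114]
scene cover_handle 0.24 [176. 223.] [ 0.612 -0.203  0.077]
scene cover_front 0.86 [166. 212.] [ 0.566 -0.216  0.08 ]
scene cover_front 0.51 [165. 192.] [ 0.392 -0.188  0.012]
scene pad 0.59 [306. 181.] [0.514 0.225 0.002]
scene pad 0.57 [166. 198.] [ 0.47  -0.198  0.052]
scene flask 0.97 [273. 266.] [ 0.794 -0.032  0.027]
scene pen_cup 0.69 [342. 209.] [0.692 0.232 0.023]
scene pen_cup 0.67 [308. 184.] [0.528 0.222 0.003]
scene stapler 0.76 [159. 194.] [ 0.395 -0.205  0.014]Traceback (most recent call last):
  File "a.py", line 7, in <module>
    for d in pinpoint(cam,t)[:2]:
             ~~~~~~~~^^^^^^^
ValueError: it knows: cover, cover_front, cover_handle, flask, pad, pen_cup, pin, power_box, power_strip, sill_mid, stapler, switch_high
```

```bash
cat > a.py <<'E'
from h import *
def cloud(cam,dp):
    i=camera_info(cam); v,u=np.mgrid[0:384,0:512]; x=(u-i['cx'])/i['fx']; y=(v-i['cy'])/i['fy']
    T=np.array(i['T']); P=np.stack([x*dp,-y*dp,-dp],-1)@T[:3,:3].T+T[:3,3]; P[dp<=0]=np.nan; return P
ims=[]
for cam in ['scene','side']:
    im,dp=grab_frame(cam); ims.append(im)
    P=cloud(cam,dp); i=camera_info(cam)
    for t in ['power_box','cover_handle','pad','pin','sill_mid','pen_cup','flask','stapler']:
      if cam=='side':
        for d in pinpoint(cam,t)[:2]:
            p=d['position']; print(cam,t,round(d['conf'],2),np.round(p),np.round(withd(cam,p,dp,i),3))
    for t,lo,hi in [('cover',.07,.085),('cover_handle',.107,.121),('pad',-.005,.012),('power_box',.046,.058)]:
        m=masks_of(cam,t)
        for d in m[:2]:
            q=P[d['region']]; q=q[(q[:,2]>lo)&(q[:,2]<hi)]
            if len(q)<20: continue
            (c,s,a)=cv2.minAreaRect((q[:,:2]*1000).astype(np.float32))
            print(cam,t,round(d['conf'],2),len(q),np.round(c),np.round(s),round(a,1),round(np.median(q[:,2]),4))
cv2.imwrite('pics/1.png',cv2.resize(np.vstack(ims),(800,1200))[:,:]) 
cv2.imwrite('pics/2.png',cv2.resize(np.hstack(ims),(800,300)))
print(state()['time'])
E
python3 a.py
```

```text
scene cover 0.61 3789 [ 573. -197.] [132. 301.] 9.4 0.0776
scene cover 0.15 31 [ 515. -209.] [286.  67.] 85.3 0.0779
scene cover_handle 0.55 271 [ 571. -199.] [ 21. 113.] 9.4 0.1131
scene pad 0.93 2914 [511. 230.] [185. 311.] 7.5 0.002
scene power_box 0.7 663 [ 544. -203.] [190. 300.] 9.3 0.0509
side power_box 0.21 [220. 273.] [ 0.485 -0.21   0.049]
side cover_handle 0.81 [253. 250.] [ 0.569 -0.193  0.115]
side pad 0.9 [225. 168.] [0.51  0.22  0.006]
side pad 0.16 [180. 284.] [ 0.387 -0.23   0.047]
side pin 0.79 [273. 302.] [ 0.604 -0.317  0.079]
side sill_mid 0.55 [221. 270.] [ 0.487 -0.204  0.053]
side pen_cup 0.71 [269. 160.] [0.654 0.217 0.031]
side pen_cup 0.2 [256. 252.] [ 0.576 -0.199  0.113]
side flask 0.72 [272. 302.] [ 0.603 -0.316  0.081]
side stapler 0.86 [178. 282.] [ 0.382 -0.224  0.048]
side stapler 0.56 [256. 270.] [ 0.572 -0.249  0.113]
side cover 0.65 5046 [ 573. -198.] [127. 304.] 9.6 0.0791
side cover_handle 0.61 291 [ 570. -200.] [ 17. 114.] 9.6 0.1146
side pad 0.62 3433 [511. 234.] [179. 322.] 7.0 0.004
side power_box 0.76 1406 [ 542. -202.] [183. 305.] 9.9 0.0524
1.45
```

View pics/scene0.png

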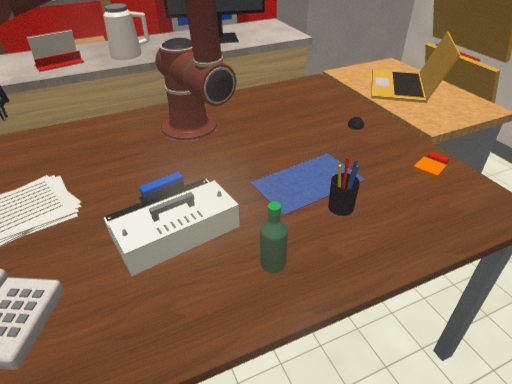

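View pics/2.png

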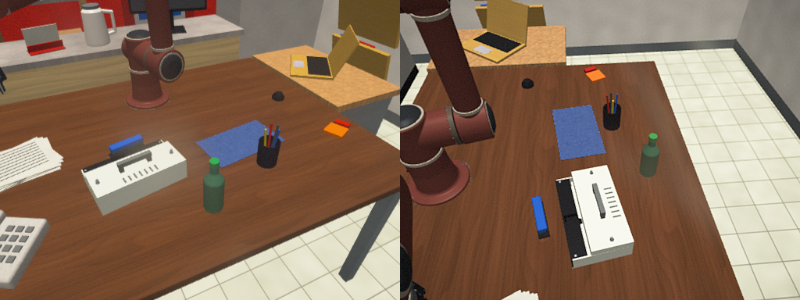

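The box sits with its sill facing the robot and yawed about 9.5°. In the scene picture it is near (175,225), the stapler at (160,187), the pad at (306,182) and the flask at (273,245). Next I check the sill depth for the recess.

```bash
cat >> h.py <<'E'
YAW=np.radians(9.5); BX=np.array([np.cos(YAW),np.sin(YAW)]); BY=np.array([-BX[1],BX[0]]); BO=np.array([.5464,-.2025])
def w2b(p): d=np.asarray(p)[...,:2]-BO; return np.stack([d@BX,d@BY],-1)*1000
def b2w(x,y): return BO+(x*BX+y*BY)/1000
def cloud(cam,dp):
    i=camera_info(cam); v,u=np.mgrid[0:384,0:512]; x=(u-i['cx'])/i['fx']; y=(v-i['cy'])/i['fy']
    T=np.array(i['T']); P=np.stack([x*dp,-y*dp,-dp],-1)@T[:3,:3].T+T[:3,3]; P[dp<=0]=np.nan; return P
E
python3 - <<'E'
from h import *
im,dp=grab_frame('side'); P=cloud('side',dp).reshape(-1,3); b=w2b(P)
for y in range(-150,150,10):
    r=[]
    for x0,x1 in [(-90,-78),(-78,-65),(-65,-50)]:
        m=(b[:,0]>x0)&(b[:,0]<x1)&(b[:,1]>=y)&(b[:,1]<y+10); r+=[(round(np.median(P[m,2])*1000,1),m.sum())]
    print(y+5,r)
m=(P[:,2]>.03)&(b[:,0]<-110)&(b[:,0]>-230)&(abs(b[:,1])<140); print('stapler',b[m].min(0),b[m].max(0),P[m,2].max())
E
```

```text
-145 [(np.float64(51.1), np.int64(40)), (np.float64(50.3), np.int64(44)), (np.float64(48.7), np.int64(56))]
-135 [(np.float64(52.6), np.int64(23)), (np.float64(52.5), np.int64(26)), (np.float64(52.5), np.int64(29))]
-125 [(np.float64(52.8), np.int64(20)), (np.float64(52.9), np.int64(23)), (np.float64(52.5), np.int64(28))]
-115 [(np.float64(52.4), np.int64(22)), (np.float64(52.4), np.int64(23)), (np.float64(52.2), np.int64(25))]
-105 [(np.float64(52.8), np.int64(20)), (np.float64(52.3), np.int64(23)), (np.float64(52.4), np.int64(27))]
-95 [(np.float64(52.5), np.int64(22)), (np.float64(51.8), np.int64(23)), (np.float64(52.3), np.int64(25))]
-85 [(np.float64(53.5), np.int64(21)), (np.float64(52.8), np.int64(18)), (np.float64(53.3), np.int64(26))]
-75 [(np.float64(53.0), np.int64(16)), (np.float64(51.9), np.int64(20)), (np.float64(52.9), np.int64(23))]
-65 [(np.float64(52.8), np.int64(21)), (np.float64(52.7), np.int64(25)), (np.float64(52.5), np.int64(24))]
-55 [(np.float64(52.6), np.int64(18)), (np.float64(52.4), np.int64(17)), (np.float64(52.2), np.int64(23))]
-45 [(np.float64(44.4), n
[... 1488 characters left out ...]
t64(16)), (np.float64(52.6), np.int64(14)), (np.float64(52.2), np.int64(15))]
105 [(np.float64(53.0), np.int64(12)), (np.float64(53.0), np.int64(17)), (np.float64(52.5), np.int64(19))]
115 [(np.float64(52.9), np.int64(16)), (np.float64(52.9), np.int64(13)), (np.float64(52.3), np.int64(18))]
125 [(np.float64(53.1), np.int64(15)), (np.float64(52.6), np.int64(13)), (np.float64(52.4), np.int64(14))]
135 [(np.float64(53.7), np.int64(11)), (np.float64(52.4), np.int64(17)), (np.float64(53.7), np.int64(16))]
145 [(np.float64(53.2), np.int64(14)), (np.float64(53.5), np.int64(12)), (np.float64(53.0), np.int64(16))]
stapler [-183.16071134  -28.39515699] [-146.71373423  103.39931699] 0.05092464523547857
```

```bash
python3 -m handwheel '[[[0.02,0.03,0,0,0,7.1],[0.02,0.03,0,0,0,7.1],[0.021,0.031,0,0,0,7.1],[0.021,0.031,0,0,0,7.1],[0.021,0.031,0,0,0,7.1],[0.021,0.031,0,0,0,7.1],[0.021,0.031,0,0,0,7.1],[0.021,0.031,0,0,0,7.1],[0.021,0.031,0,0,0,7.1],[0.021,0.031,0,0,0,7.1],[0.021,0.031,0,0,0,7.1],[0.021,0.030,-0.02,0,0,0.5],[0,0,-0.03,0,0,0],[0,0,0,0,0,0]]]' 0
```

```text
time: 2.67
tool_pos: [0.4706, -0.2112, 0.1361]
tool_rot: [-0.005, 0.645, 0.764, -0.001]
contact_force: [-1.2, 0.7, -0.9]
gripper_width: 0.005
grasp_force: 0.0
```

The recess shows in the depth profile, 10 mm down, from about y −47 to +4, so its middle is near −21.

```bash
python3 -m handwheel '[[[0.003,-0.012,-0.01,0,0,0],[0.003,-0.012,-0.01,0,0,0],[0,0,-0.02,0,0,0],[0,0,-0.02,0,0,0],[0,0,-0.013,0,0,0],[0,0,-0.007,0,0,0],[0,0,-0.006,0,0,0],[0,0,-0.004,0,0,0],[0,0,-0.002,0,0,0],[0,0,0,0,0,0]]]' 0
```

```text
time: 3.5
tool_pos: [0.4792, -0.2391, 0.0501]
tool_rot: [0.0, 0.646, 0.763, 0.0]
contact_force: [0.5, 0.9, 0.1]
gripper_width: 0.0
grasp_force: 0.0
```

```bash
python3 -m handwheel '[[[-0.002,0.003,-0.004,0,0,0],[0,0,-0.004,0,0,0],[0,0,-0.004,0,0,0],[0,0,-0.002,0,0,0],[0,0,0,0,0,0]]]' 0; python3 -m handwheel '[[[0,0,-0.003,0,0,0],[0,0,0,0,0,0]]]' 0
```

```text
time: 3.92
tool_pos: [0.4765, -0.2356, 0.035]
tool_rot: [-0.001, 0.646, 0.763, -0.0]
contact_force: [-0.5, 0.9, 0.1]
gripper_width: 0.002
grasp_force: 0.0
time: 4.08
tool_pos: [0.4768, -0.2358, 0.0323]
tool_rot: [-0.0, 0.646, 0.763, -0.0]
contact_force: [0.2, 0.7, -0.9]
gripper_width: -0.003
grasp_force: 0.0
```

```bash
python3 -m handwheel '[[[0,0,-0.002,0,0,0],[0,0,-0.002,0,0,0],[0,0,0,0,0,0]]]' 0; python3 - <<'E'
from h import *
im,dp=grab_frame('side'); print(state()['contact_force']); cv2.imwrite('pics/3.png',cv2.resize(im[180:340,130:340],(800,610))[:600])
im,dp=grab_frame('scene');P=cloud('side',dp)
E
```

```text
time: 4.33
tool_pos: [0.4767, -0.2357, 0.0283]
tool_rot: [-0.0, 0.646, 0.763, -0.0]
contact_force: [0.3, 1.1, 0.0]
gripper_width: -0.0
grasp_force: 0.0
[-0.88688252 -0.43493106  0.32180295]
```

View pics/3.png

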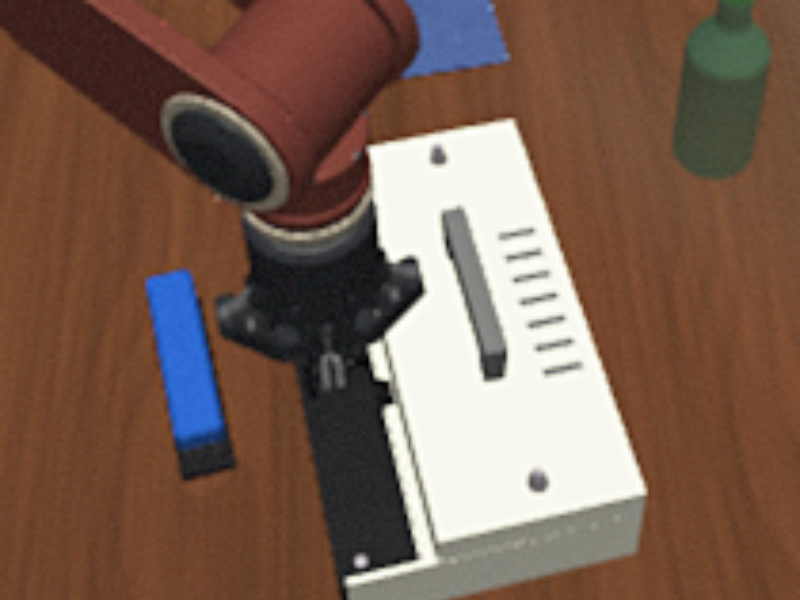

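The picture shows the shut fingers over the recess at about (335,370), with the cover still seated. I keep going down gently, watching the force.

```bash
python3 -m handwheel '[[[0,0,-0.002,0,0,0],[0,0,-0.001,0,0,0],[0,0,0,0,0,0]]]' 0;  python3 -m handwheel '[[[0,0,-0.002,0,0,0],[0,0,-0.001,0,0,0],[0,0,0,0,0,0]]]' 0; python3 -c "
from h import *
s=state();print(s['joint_pos'],s['contact_force'],s['ft_torque'])
im,dp=grab_frame('scene');P=cloud('scene',dp).reshape(-1,3);b=w2b(P)
for x0,x1 in [(-40,-30),(-30,-10),(40,60),(60,80)]:
    m=(b[:,0]>x0)&(b[:,0]<x1)&(b[:,1]<-60)&(b[:,1]>-120)&(P[:,2]>.065)&(P[:,2]<.095);print(x0,m.sum(),np.median(P[m,2]))"
```

```text
time: 4.68
tool_pos: [0.4768, -0.2358, 0.0255]
tool_rot: [-0.0, 0.646, 0.763, -0.0]
contact_force: [-0.0, 0.4, -0.4]
gripper_width: -0.002
grasp_force: 0.0
time: 4.93
tool_pos: [0.4767, -0.2357, 0.0224]
tool_rot: [-0.0, 0.646, 0.763, -0.0]
contact_force: [-0.1, -0.4, -0.2]
gripper_width: 0.005
grasp_force: 0.0
[-5.99238044e-01  1.51505250e-03  1.96411314e+00 -1.68224408e-05
  1.17658085e+00 -7.65033160e-01] [-0.08633837 -0.40622987 -0.21707175] [0.04868379 0.07680645 0.04932617]
-40 44 0.07799010180214666
-30 120 0.07820195514353989
40 152 0.07777341910544877
60 154 0.0774462367401022
```

```bash
python3 - <<'E'
from h import *
i=camera_info('wrist');s=state()
im,dp=grab_frame('wrist');cv2.imwrite('pics/4.png',cv2.resize(im,(800,600)))
print(i['fx'],i['cx'],i['cy'],np.round(i['T'],3).tolist(),s['tool_pos'])
for t in ['cover_handle','pin','sill_mid','stapler','cover']:
    for d in pinpoint('wrist',t)[:2]: print(t,round(d['conf'],2),np.round(d['position']),np.round(withd('wrist',d['position'],dp,i),3))
E
```

```text
297.3186396354542 261.3188641145698 189.51724239068923 [[0.986, -0.159, -0.045, 0.465], [0.165, 0.947, 0.277, -0.165], [-0.001, -0.281, 0.96, 0.204], [0.0, 0.0, 0.0, 1.0]] [ 0.4767775  -0.23578787  0.02248824]
cover_handle 0.69 [490. 247.] [ 0.572 -0.2    0.114]
stapler 0.94 [136. 131.] [ 0.393 -0.19   0.037]
cover 0.73 [412. 190.] [ 0.544 -0.19   0.078]
```

View pics/4.png

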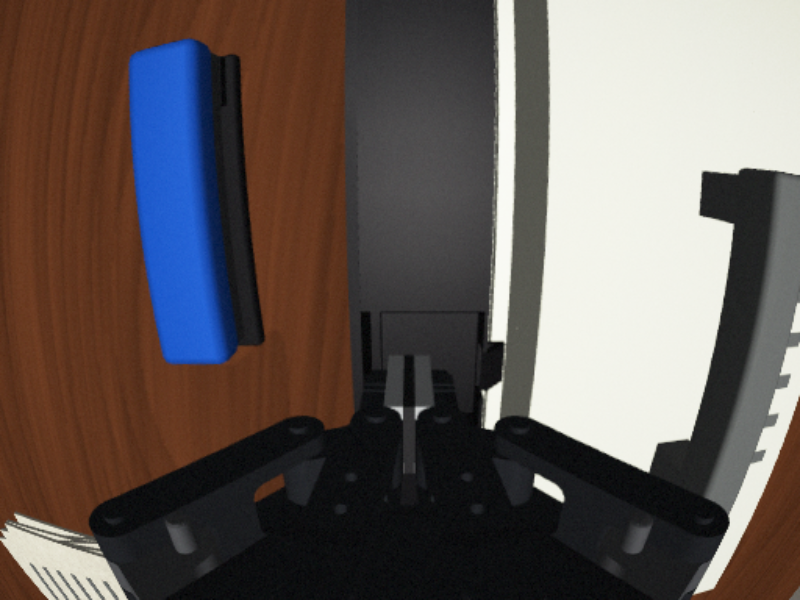

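```bash
python3 - <<'E'
from h import *
i=camera_info('wrist')
im,dp=grab_frame('wrist')
for p in [(254,228),(261,231),(270,228),(254,240),(270,240),(254,252),(262,205),(285,232),(240,222),(262,190),(250,216),(285,220)]:
    w=withd('wrist',p,dp,i,k=1); print(p,np.round(w,4),np.round(w2b(w)))
print(state()['contact_force'],state()['joint_efforts'])
E
```

```text
(254, 228) [ 0.4718 -0.2256  0.0665] [-77. -11.]
(261, 231) [ 0.4753 -0.2251  0.07  ] [-74. -11.]
(270, 228) [ 0.4798 -0.2243  0.0666] [-69. -10.]
(254, 240) [ 0.4721 -0.2256  0.0803] [-77. -11.]
(270, 240) [ 0.4793 -0.224   0.0811] [-70. -10.]
(254, 252) [ 0.4724 -0.2253  0.0925] [-77. -10.]
(262, 205) [ 0.4752 -0.2213  0.0419] [-73.  -7.]
(285, 232) [ 0.4918 -0.2364  0.0411] [-59. -24.]
(240, 222) [ 0.4639 -0.2464  0.0127] [-89. -30.]
(262, 190) [ 0.4732 -0.2096  0.0515] [-73.   5.]
(250, 216) [ 0.4694 -0.2293  0.0417] [-80. -14.]
(285, 220) [ 0.4902 -0.2284  0.0417] [-60. -16.]
[ 0.36053086  0.1848054  -0.36722061] [ 2.60369535e-05 -3.26482880e+01 -3.26010847e+01 -2.11336701e-04
 -7.67820900e-07 -3.15972886e-05]
```

```bash
python3 - <<'E'
from h import *
i=camera_info('wrist')
im,dp=grab_frame('wrist')
for c in (244,250,256,261,268,274,280):
  print(c,[tuple(np.round([w[2]*1000,*w2b(w)]).astype(int)) for r in range(212,250,4) for w in [withd('wrist',(c,r),dp,i,k=0)]])
cv2.imwrite('pics/5.png',cv2.resize(cv2.convertScaleAbs(im[180:280,190:330],alpha=3),(800,571)))
i=camera_info('side');im,dp=grab_frame('side');P=cloud('side',dp)
for r in range(255,300,5): print(r,[tuple(np.round([P[r,c,2]*1000,*w2b(P[r,c])]).astype(int)) for c in range(206,232,4)])
E
```

```text
244 [(np.int64(42), np.int64(-84), np.int64(-11)), (np.int64(41), np.int64(-84), np.int64(-14)), (np.int64(43), np.int64(-84), np.int64(-16)), (np.int64(42), np.int64(-84), np.int64(-19)), (np.int64(42), np.int64(-84), np.int64(-21)), (np.int64(42), np.int64(-84), np.int64(-24)), (np.int64(41), np.int64(-84), np.int64(-27)), (np.int64(74), np.int64(-82), np.int64(-14)), (np.int64(77), np.int64(-82), np.int64(-14)), (np.int64(82), np.int64(-82), np.int64(-14))]
250 [(np.int64(42), np.int64(-80), np.int64(-11)), (np.int64(43), np.int64(-80), np.int64(-13)), (np.int64(42), np.int64(-80), np.int64(-16)), (np.int64(42), np.int64(-80), np.int64(-19)), (np.int64(67), np.int64(-79), np.int64(-10)), (np.int64(71), np.int64(-79), np.int64(-11)), (np.int64(77), np.int64(-79), np.int64(-10)), (np.int64(80), np.int64(-79), np.int64(-11)), (np.int64(85), np.int64(-79), np.int64(-10)), (np.int64(89), np.int64(-79), np.int64(-10))]
256 [(np.int64(42), np.int64(-77), np.int64(-11)), (np.int64(41), np.int64(-77), np.int64(-14)), (np.int64(41), np.int64(-77), np.int64(-16)), (np.int64(41), np.int64(-77
[... 4412 characters left out ...]
 (np.int64(41), np.int64(-44), np.int64(-32))]
290 [(np.int64(0), np.int64(-103), np.int64(-6)), (np.int64(54), np.int64(-94), np.int64(-41)), (np.int64(42), np.int64(-84), np.int64(-36)), (np.int64(43), np.int64(-75), np.int64(-39)), (np.int64(42), np.int64(-66), np.int64(-41)), (np.int64(53), np.int64(-57), np.int64(-49)), (np.int64(53), np.int64(-48), np.int64(-52))]
295 [(np.int64(-2), np.int64(-105), np.int64(-19)), (np.int64(-1), np.int64(-96), np.int64(-22)), (np.int64(53), np.int64(-87), np.int64(-55)), (np.int64(51), np.int64(-78), np.int64(-57)), (np.int64(52), np.int64(-69), np.int64(-59)), (np.int64(50), np.int64(-59), np.int64(-61)), (np.int64(51), np.int64(-50), np.int64(-64))]
```

View pics/5.png

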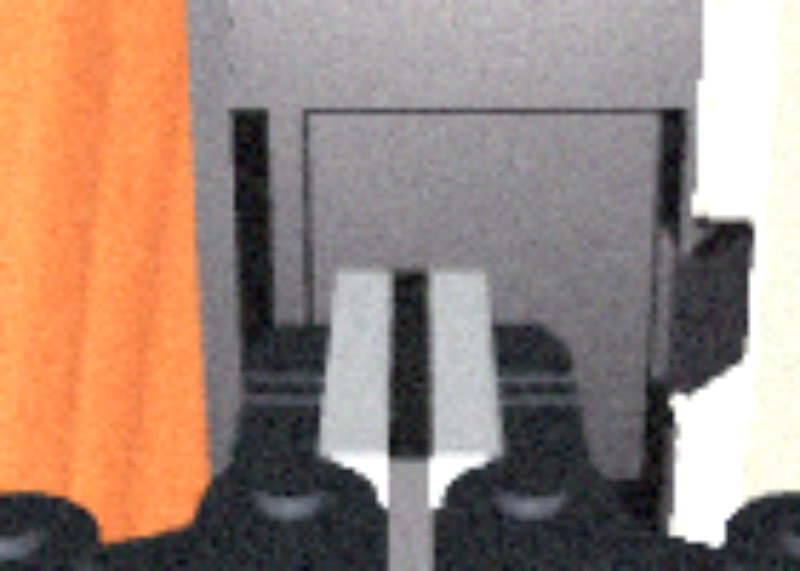

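Both cameras agree that the real fingertips are about 42 mm above the reported TCP, at z ≈ 0.065 when it reads 0.0225. In the crop the pads are at (410,360) over the catch plate, which spans roughly (310–655, 110–). I'll go down further and confirm by contact.

```bash
python3 -m handwheel '[[[-0.004,-0.001,-0.008,0,0,0],[0,0,-0.008,0,0,0],[0,0,-0.003,0,0,0],[0,0,0,0,0,0]]]' 0; python3 -m handwheel '[[[0,0,-0.003,0,0,0],[0,0,-0.003,0,0,0],[0,0,0,0,0,0]]]' 0
```

```text
time: 5.77
tool_pos: [0.4728, -0.2366, 0.0028]
tool_rot: [-0.0, 0.646, 0.763, 0.0]
contact_force: [0.5, -0.2, 0.1]
gripper_width: -0.0
grasp_force: 0.4
time: 6.02
tool_pos: [0.4738, -0.2375, -0.0017]
tool_rot: [0.001, 0.646, 0.763, 0.0]
contact_force: [2.5, -0.8, 1.8]
gripper_width: 0.004
grasp_force: 2.9
```

```bash
python3 -m handwheel '[[[0,0,-0.002,0,0,0],[0,0,-0.002,0,0,0],[0,0,-0.002,0,0,0],[0,0,-0.001,0,0,0],[0,0,0,0,0,0]]]' 0; cat > cov.py <<'E'
from h import *
for cam in ['scene','side']:
    im,dp=grab_frame(cam);P=cloud(cam,dp).reshape(-1,3);b=w2b(P); o=[]
    for x0,x1 in [(-36,-26),(-26,-10),(40,60),(60,85)]:
        m=(b[:,0]>x0)&(b[:,0]<x1)&(b[:,1]<-60)&(b[:,1]>-120)&(P[:,2]>.065)&(P[:,2]<.095);o.append((x0,m.sum(),round(np.median(P[m,2]),4)))
    print(cam,o)
E
python3 cov.py
```

```text
time: 6.43
tool_pos: [0.474, -0.238, -0.0075]
tool_rot: [0.001, 0.646, 0.763, -0.0]
contact_force: [-2.2, 0.0, 8.9]
gripper_width: 0.001
grasp_force: 7.1
scene [(-36, np.int64(58), np.float64(0.0834)), (-26, np.int64(105), np.float64(0.083)), (40, np.int64(156), np.float64(0.0795)), (60, np.int64(206), np.float64(0.0782))]
side [(-36, np.int64(115), np.float64(0.0843)), (-26, np.int64(164), np.float64(0.0843)), (40, np.int64(192), np.float64(0.0806)), (60, np.int64(244), np.float64(0.0795))]
```

The cover has sprung free, with its front 6 mm higher. I go up and over the handle.

```bash
python3 -m handwheel '[[[0,0,0.01,0,0,0],[0,0,0.03,0,0,0],[0,0,0.035,0,0,0],[0,0,0.03,0,0,0],[0.03,0.012,0.005,0,0,0],[0.035,0.014,0,0,0,0],[0.03,0.012,0,0,0,0],[0,0,0,0,0,0],[0,0,0,0,0,0]]]' 0.7; cat > han.py <<'E'
from h import *
s=state();i=camera_info('wrist');im,dp=grab_frame('wrist');print(s['tool_pos'])
v,u=np.mgrid[0:384,0:512];m=masks_of('wrist','cover_handle')
if m:
    r=m[0]['region'];Q=np.array([withd('wrist',(c,q),dp,i,0) for q,c in np.argwhere(r&(dp>0))[::3]])
    zt=np.percentile(Q[:,2],95);q=Q[Q[:,2]>zt-.007];print(m[0]['conf'],zt,cv2.minAreaRect((q[:,:2]*1000).astype(np.float32)))
E
python3 han.py;python3 cov.py
```

```text
time: 7.28
tool_pos: [0.5682, -0.198, 0.0997]
tool_rot: [-0.001, 0.645, 0.764, -0.001]
contact_force: [0.4, -1.2, 0.0]
gripper_width: 0.707
grasp_force: 0.0
[ 0.56816985 -0.19803866  0.09969805]
0.8 0.1166221410549437 ((572.332763671875, -198.34646606445312), (108.68145751953125, 55.592010498046875), 78.02264404296875)
scene [(-36, np.int64(57), np.float64(0.0833)), (-26, np.int64(108), np.float64(0.0828)), (40, np.int64(164), np.float64(0.0794)), (60, np.int64(200), np.float64(0.0782))]
side [(-36, np.int64(112), np.float64(0.0843)), (-26, np.int64(166), np.float64(0.0842)), (40, np.int64(195), np.float64(0.0808)), (60, np.int64(243), np.float64(0.0796))]
```

```bash
python3 -m handwheel '[[[0.001,0,-0.02,0,0,0],[0,0,-0.02,0,0,0],[0,0,-0.008,0,0,0],[0,0,-0.003,0,0,0],[0,0,0,0,0,0]]]' 0.7; python3 -m handwheel '[[[0,0,0,0,0,0],[0,0,0,0,0,0],[0,0,0,0,0,0],[0,0,0,0,0,0],[0,0,0,0,0,0],[0,0,0,0,0,0]]]' 0
```

```text
time: 7.9
tool_pos: [0.5678, -0.1989, 0.0489]
tool_rot: [-0.001, 0.646, 0.763, -0.0]
contact_force: [-0.3, -0.4, -0.1]
gripper_width: 0.701
grasp_force: 0.0
time: 8.4
tool_pos: [0.5705, -0.1991, 0.0509]
tool_rot: [0.002, 0.646, 0.763, 0.001]
contact_force: [3.8, 1.8, 2.1]
gripper_width: 0.176
grasp_force: 60.4
```

```bash
python3 -m handwheel '[[[0,0,0.004,0,0,0],[0,0,0.008,0,0,0],[0,0,0.012,0,0,0],[0,0,0.015,0,0,0],[0,0,0.015,0,0,0],[0,0,0.015,0,0,0],[0,0,0.015,0,0,0],[0,0,0.015,0,0,0],[0,0,0.01,0,0,0],[0,0,0,0,0,0],[0,0,0,0,0,0]]]' 0; python3 han.py; python3 - <<'E'
from h import *
for cam in ['scene','side']:
    im,dp=grab_frame(cam);P=cloud(cam,dp)
    for t,lo,hi in [('cover',.13,.22),('pad',-.004,.012),('power_strip',.01,.06)]:
      for d in masks_of(cam,t)[:1]:
        q=P[d['region']]; print(cam,t,round(d['conf'],2),len(q),np.round(np.nanpercentile(q[:,2],[10,50,90]),3)); q=q[(q[:,2]>lo)&(q[:,2]<hi)]
        if len(q)>20:print(cv2.minAreaRect((q[:,:2]*1000).astype(np.float32)))
    for d in pinpoint(cam,'switch_high')[:2]: w=withd(cam,d['position'],dp);print(cam,'sw',d['conf'],w,w2b(w))
    for d in pinpoint(cam,'pin')[:2]: w=withd(cam,d['position'],dp);print(cam,'pin',d['conf'],w,w2b(w), onz(cam,d['position'],.0855))
cv2.imwrite('pics/6.png',im)
E
```

```text
time: 9.32
tool_pos: [0.5686, -0.199, 0.1588]
tool_rot: [-0.0, 0.646, 0.763, -0.0]
contact_force: [-0.2, -0.3, -3.0]
gripper_width: 0.176
grasp_force: 59.8
[ 0.56860692 -0.19896723  0.15880824]
0.91 0.2238969016904076 ((566.4745483398438, -187.36727905273438), (80.61807250976562, 63.35503387451172), 63.34135055541992)
scene cover 0.72 5433 [0.166 0.185 0.188]
((571.652587890625, -197.00694274902344), (131.81265258789062, 300.56591796875), 9.31697940826416)
scene pad 0.65 3092 [0.    0.002 0.004]
((509.2667236328125, 232.71241760253906), (190.703857421875, 318.4946594238281), 7.311062335968018)
scene power_strip 0.76 1285 [0.033 0.04  0.05 ]
((584.2666625976562, -207.1513671875), (55.41402053833008, 189.2005615234375), 9.095480918884277)
scene sw 0.64 [ 0.59117205 -0.25165033  0.05450595] [ 36.04588511 -55.86578318]
scene pin 0.67 [ 0.49617866 -0.06364584  0.02646789] [-26.61504221 145.23876716] [ 0.56754748 -0.08443661  0.0855    ]
scene pin 0.6 [ 0.59720996 -0.32302263  0.08965811] [  30.22115759 -127.25579962] [ 0.59235034 -0.32317008  0.0855    ]
side cover 0.61 5092 [0.172 0.188 0.19 ]
((569.1018676757812, -199.5836944580078), (132.6649932861328, 301.6455993652344), 9.585583686828613)
side pad 0.92 1182 [0.002 0.004 0.007]
((481.0520324707031, 190.92291259765625), (107.07830810546875, 241.1919708251953), 6.138376235961914)
side power_strip 0.81 263 [0.021 0.04  0.048]
((593.1093139648438, -269.5718994140625), (51.709228515625, 66.78418731689453), 11.321514129638672)
side sw 0.39 [ 0.58402912 -0.32768293  0.18870041] [  16.45191951 -129.67671803]
side pin 0.68 [ 0.5978194  -0.32353827  0.09107369] [  30.73713889 -127.86495525] [ 0.59826837 -0.32056299  0.0855    ]
```

View pics/6.png

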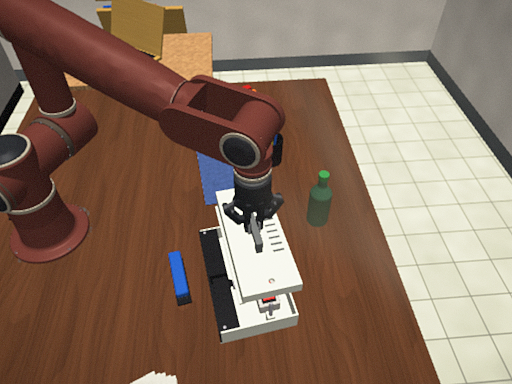

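The cover is held level at about (255,245), clear of the pins. I carry it to the pad.

```bash
python3 -m handwheel '[[[-0.002,0.012,0,0,0,0],[-0.003,0.022,0,0,0,0],[-0.004,0.03,0,0,0,0],[-0.004,0.03,0,0,0,0],[-0.004,0.03,0,0,0,0],[-0.004,0.03,0,0,0,0],[-0.004,0.03,0,0,0,0],[-0.004,0.03,0,0,0,0],[-0.004,0.03,0,0,0,0],[-0.004,0.03,0,0,0,0],[-0.004,0.03,0,0,0,0],[-0.004,0.03,0,0,0,0],[-0.004,0.03,0,0,0,0],[-0.004,0.03,0,0,0,0],[-0.004,0.022,0,0,0,0],[-0.003,0.014,0,0,0,0],[0,0,0,0,0,0],[0,0,0,0,0,0]]]' 0; python3 -m handwheel '[[[0,0,-0.01,0,0,0],[0,0,-0.02,0,0,0],[0,0,-0.02,0,0,0],[0,0,-0.02,0,0,0],[0,0,-0.02,0,0,0],[0,0,-0.015,0,0,0],[0,0,-0.01,0,0,0],[0,0,-0.008,0,0,0],[0,0,-0.004,0,0,0],[0,0,0,0,0,0]]]' 0
```

```text
time: 11.52
tool_pos: [0.5082, 0.232, 0.1588]
tool_rot: [0.0, 0.645, 0.764, -0.0]
contact_force: [0.5, 0.6, -3.7]
gripper_width: 0.175
grasp_force: 59.7
time: 12.35
tool_pos: [0.5086, 0.2306, 0.031]
tool_rot: [-0.0, 0.646, 0.763, -0.001]
contact_force: [0.1, -0.5, -3.7]
gripper_width: 0.174
grasp_force: 59.7
```

```bash
python3 -m handwheel '[[[0,0,-0.003,0,0,0],[0,0,-0.002,0,0,0],[0,0,-0.002,0,0,0],[0,0,-0.001,0,0,0],[0,0,-0.001,0,0,0],[0,0,0,0,0,0]]]' 0
```

```text
time: 12.85
tool_pos: [0.5089, 0.2311, 0.0227]
tool_rot: [-0.0, 0.646, 0.763, -0.0]
contact_force: [-0.9, 0.3, -2.4]
gripper_width: 0.176
grasp_force: 59.8
```

```bash
python3 -m handwheel '[[[0,0,-0.001,0,0,0],[0,0,-0.001,0,0,0],[0,0,-0.001,0,0,0],[0,0,0,0,0,0],[0,0,0,0,0,0]]]' 0
```

```text
time: 13.27
tool_pos: [0.5091, 0.2312, 0.0219]
tool_rot: [-0.0, 0.646, 0.763, -0.0]
contact_force: [-7.8, -2.9, 8.6]
gripper_width: 0.178
grasp_force: 61.4
```

```bash
python3 -m handwheel '[[[0,0,0,0,0,0],[0,0,0,0,0,0],[0,0,0,0,0,0],[0,0,0,0,0,0],[0,0,0,0,0,0]]]' 0.7; python3 -m handwheel '[[[0,0,0.015,0,0,0],[0,0,0.03,0,0,0],[0,0,0.04,0,0,0],[0,0,0.04,0,0,0],[0,0,0,0,0,0],[0,0,0,0,0,0]]]' 0.7; python3 - <<'E'
from h import *
for cam in ['scene','side']:
    im,dp=grab_frame(cam);P=cloud(cam,dp)
    for t,lo,hi in [('cover',.044,.06),('cover_handle',.08,.095),('power_strip',.034,.046)]:
      for d in masks_of(cam,t)[:1]:
        q=P[d['region']]; q=q[(q[:,2]>lo)&(q[:,2]<hi)]
        if len(q)>20:
            c,s,a=cv2.minAreaRect((q[:,:2]*1000).astype(np.float32));print(cam,t,round(d['conf'],2),len(q),np.round(np.median(q[:,2]),4),np.round(c,1),np.round(s),round(a,1),w2b(np.array(c)/1000).round(1))
    for t in ['switch_high','pin','power_strip']:
      for d in pinpoint(cam,t)[:2]: w=withd(cam,d['position'],dp);print(cam,t,round(d['conf'],2),np.round(d['position']),w.round(4),w2b(w).round(1))
    cv2.imwrite('pics/7%s.png'%cam,im)
E
```

```text
time: 13.68
tool_pos: [0.5091, 0.2311, 0.0197]
tool_rot: [0.0, 0.646, 0.763, 0.0]
contact_force: [-0.1, -0.4, -0.6]
gripper_width: 0.705
grasp_force: 0.0
time: 14.18
tool_pos: [0.5114, 0.2318, 0.1488]
tool_rot: [0.002, 0.646, 0.763, 0.003]
contact_force: [0.0, -0.2, -0.9]
gripper_width: 0.701
grasp_force: 0.0
scene cover 0.69 2128 0.05 [513.9 232.1] [131. 303.] 9.2 [ 39.6 434. ]
scene cover_handle 0.58 157 0.0854 [548.3 249.2] [134. 108.] 25.8 [ 76.4 445.2]
scene power_strip 0.6 963 0.0396 [ 585.2 -206.9] [ 54. 189.] 10.3 [ 37.5 -10.7]
scene pin 0.9 [123. 230.] [ 0.596  -0.3248  0.0881] [  28.8 -128.8]
scene pin 0.66 [215. 196.] [ 0.4897 -0.0629  0.0252] [-32.9 147. ]
scene power_strip 0.77 [179. 238.] [ 0.6353 -0.2074  0.0482] [ 86.9 -19.5]
scene power_strip 0.55 [310. 183.] [0.5791 0.1942 0.0482] [ 97.7 385.9]
side cover 0.96 2285 0.0518 [512.2 230.4] [126. 306.] 9.6 [ 37.7 432.6]
side cover_handle 0.63 135 0.0874 [507.9 229.9] [ 16. 119.] 9.5 [ 33.4 432.9]
side power_strip 0.72 1133 0.0411 [ 583.5 -207.4] [ 52. 191.] 9.5 [ 35.8 -10.9]
side switch_high 0.61 [264. 285.] [ 0.5897 -0.2568  0.0545] [ 33.7 -60.7]
side pin 0.97 [245. 222.] [ 0.5575 -0.0724  0.0734] [ 32.5 126.4]
side pin 0.56 [273. 304.] [ 0.6089 -0.2982  0.0385] [  45.9 -104.7]
side power_strip 0.78 [258. 285.] [ 0.5773 -0.2491  0.046 ] [ 22.8 -51.1]
```

The cover lies flat on the pad, let go, with its top at z 0.05. Now the switch.

```bash
python3 -m handwheel '[[[0.003,-0.016,0,0,0,0],[0.004,-0.028,0,0,0,0],[0.005,-0.032,0,0,0,0],[0.005,-0.032,0,0,0,0],[0.005,-0.032,0,0,0,0],[0.005,-0.032,0,0,0,0],[0.005,-0.032,0,0,0,0],[0.005,-0.032,0,0,0,0],[0.005,-0.032,0,0,0,0],[0.005,-0.032,0,0,0,0],[0.005,-0.032,0,0,0,0],[0.005,-0.032,0,0,0,0],[0.005,-0.032,0,0,0,0],[0.005,-0.032,0,0,0,0],[0.005,-0.032,0,0,0,0],[0.005,-0.022,-0.02,0,0,0],[0.002,-0.002,-0.03,0,0,0],[0,0,-0.03,0,0,0],[0,0,0,0,0,0],[0,0,0,0,0,0]]]' 0; python3 - <<'E'
from h import *
i=camera_info('wrist');print(state()['tool_pos'],w2b(state()['tool_pos']))
im,dp=grab_frame('wrist');cv2.imwrite('pics/8.png',cv2.resize(im,(800,600)))
for t in ['switch_high','pin']:
    for d in pinpoint('wrist',t)[:2]: w=withd('wrist',d['position'],dp,i);print(t,round(d['conf'],2),np.round(d['position']),w.round(4),w2b(w).round(1))
E
```

```text
time: 16.55
tool_pos: [0.5863, -0.252, 0.0625]
tool_rot: [-0.003, 0.646, 0.763, -0.0]
contact_force: [-0.3, 0.6, -0.1]
gripper_width: 0.0
grasp_force: 0.0
[ 0.58625693 -0.25200332  0.06252178] [ 31.13990972 -55.40270374]
switch_high 0.63 [269. 219.] [ 0.5925 -0.2558  0.0552] [ 36.7 -60.2]
pin 0.65 [257. 326.] [ 0.584  -0.2421  0.1776] [ 30.6 -45.3]
```

View pics/8.png

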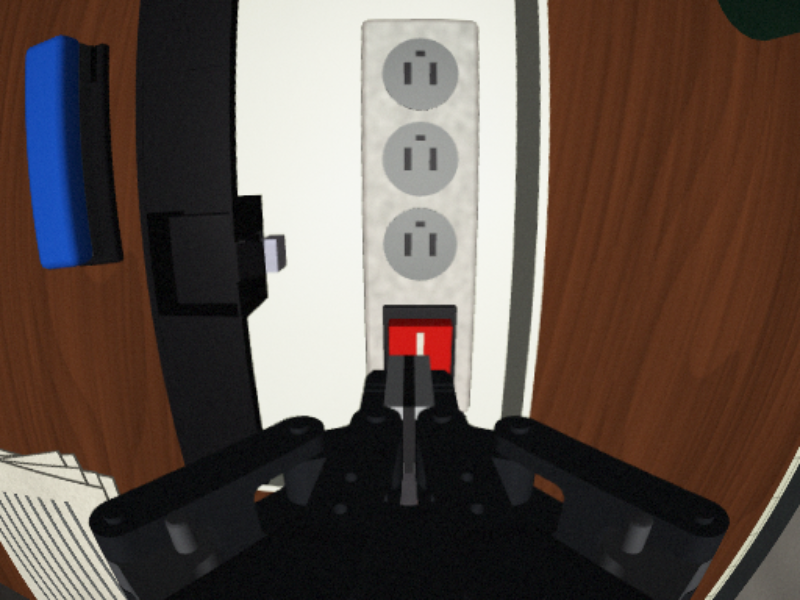

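The wrist picture shows the red rocker at (420,340), with the fingers slightly left of centre. I shift 5 mm and press.

```bash
python3 -m handwheel '[[[0.005,-0.001,-0.015,0,0,0],[0,0,-0.015,0,0,0],[0,0,-0.012,0,0,0],[0,0,-0.003,0,0,0],[0,0,-0.002,0,0,0],[0,0,-0.002,0,0,0],[0,0,-0.002,0,0,0],[0,0,0,0,0,0]]]' 0; python3 -m handwheel '[[[0,0,-0.002,0,0,0],[0,0,-0.001,0,0,0],[0,0,0,0,0,0]]]' 0
```

```text
time: 17.37
tool_pos: [0.5934, -0.2538, 0.0144]
tool_rot: [0.0, 0.646, 0.763, 0.0]
contact_force: [-1.2, 2.0, 3.0]
gripper_width: -0.0
grasp_force: 1.2
time: 17.62
tool_pos: [0.5936, -0.2537, 0.0123]
tool_rot: [0.0, 0.646, 0.763, 0.001]
contact_force: [-2.9, 5.2, 7.9]
gripper_width: 0.001
grasp_force: 4.2
```

```bash
python3 -m handwheel '[[[0,0,-0.002,0,0,0],[0,0,-0.002,0,0,0],[0,0,0,0,0,0]]]' 0; python3 -m handwheel '[[[0,0,-0.001,0,0,0],[0,0,-0.001,0,0,0],[0,0,0,0,0,0]]]' 0
```

```text
time: 17.87
tool_pos: [0.5938, -0.2535, 0.0113]
tool_rot: [-0.0, 0.646, 0.763, 0.0]
contact_force: [-10.4, 9.1, 21.8]
gripper_width: 0.001
grasp_force: 11.7
time: 18.12
tool_pos: [0.5939, -0.2535, 0.0111]
tool_rot: [-0.0, 0.646, 0.763, 0.0]
contact_force: [-13.8, 11.1, 30.0]
gripper_width: 0.0
grasp_force: 16.1
```

```bash
python3 -m handwheel '[[[0,0,0.02,0,0,0],[0,0,0.03,0,0,0],[0,0.03,0.03,0,0,0],[0,0.035,0.02,0,0,0],[0,0,0,0,0,0],[0,0,0,0,0,0]]]' 0; python3 - <<'E'
from h import *
i=camera_info('wrist');print(state()['tool_pos'])
im,dp=grab_frame('wrist');ims=[im]
for t in ['switch_high']:
    for d in masks_of('wrist',t)[:1]:
        print('mask',d['conf'],d['box'])
        Q=np.array([withd('wrist',(c,q),dp,i,0) for q,c in np.argwhere(d['region']&(dp>0))]);b=w2b(Q)
        for y in range(-100,-45,5):
            m=(b[:,1]>=y)&(b[:,1]<y+5)
            if m.sum()>3: print(y,m.sum(),round(np.median(Q[m,2]),4))
im,dp=grab_frame('scene');P=cloud('scene',dp).reshape(-1,3);b=w2b(P)
for y in range(-100,-40,5):
    m=(b[:,1]>=y)&(b[:,1]<y+5)&(abs(b[:,0]-36)<12); print('s',y,m.sum(),round(np.median(P[m,2]),4))
E
```

```text
time: 18.62
tool_pos: [0.5945, -0.1892, 0.1063]
tool_rot: [0.003, 0.645, 0.764, 0.0]
contact_force: [0.6, -0.7, 0.2]
gripper_width: -0.003
grasp_force: 0.0
[ 0.59447243 -0.18915419  0.1063103 ]
s -100 13 0.0415
s -95 26 0.0513
s -90 18 0.0551
s -85 15 0.0545
s -80 17 0.0533
s -75 18 0.0516
s -70 12 0.0513
s -65 16 0.0505
s -60 41 0.4009
s -55 42 0.4228
s -50 41 0.4539
s -45 65 0.452
```

The rocker's −y end now stands high, so the switch is on. I go back for the cover.

```bash
python3 -m handwheel '[[[-0.003,0.014,0,0,0,0],[-0.005,0.024,0,0,0,0],[-0.006,0.03,0,0,0,0],[-0.006,0.03,0,0,0,0],[-0.006,0.03,0,0,0,0],[-0.006,0.03,0,0,0,0],[-0.006,0.03,0,0,0,0],[-0.006,0.03,0,0,0,0],[-0.006,0.03,0,0,0,0],[-0.006,0.03,0,0,0,0],[-0.006,0.03,0,0,0,0],[-0.006,0.03,0,0,0,0],[-0.006,0.03,0,0,0,0],[-0.006,0.03,0,0,0,0],[-0.005,0.022,0,0,0,0],[0,0,0,0,0,0],[0,0,0,0,0,0]]]' 0.7; python3 han.py
```

```text
time: 20.18
tool_pos: [0.5069, 0.231, 0.103]
tool_rot: [-0.0, 0.645, 0.764, -0.001]
contact_force: [-0.1, -0.5, -0.6]
gripper_width: 0.701
grasp_force: 0.0
[0.50686583 0.23101761 0.10296112]
0.77 0.08612773678084368 ((513.1898803710938, 232.21463012695312), (24.470491409301758, 112.51678466796875), 9.191408157348633)
```

```bash
python3 -m handwheel '[[[0.002,0,-0.02,0,0,0],[0.001,0,-0.025,0,0,0],[0,0,-0.02,0,0,0],[0,0,-0.01,0,0,0],[0,0,-0.005,0,0,0],[0,0,0,0,0,0]]]' 0.7; python3 -m handwheel '[[[0,0,0,0,0,0],[0,0,0,0,0,0],[0,0,0,0,0,0],[0,0,0,0,0,0],[0,0,0,0,0,0],[0,0,0,0,0,0]]]' 0
```

```text
time: 20.78
tool_pos: [0.5103, 0.2295, 0.023]
tool_rot: [-0.001, 0.647, 0.763, -0.001]
contact_force: [-0.6, -0.9, -0.4]
gripper_width: 0.7
grasp_force: 0.0
time: 21.28
tool_pos: [0.5119, 0.2309, 0.0257]
tool_rot: [0.001, 0.646, 0.763, 0.001]
contact_force: [-2.5, -0.3, 6.4]
gripper_width: 0.173
grasp_force: 61.6
```

```bash
python3 -m handwheel '[[[0,0,0.005,0,0,0],[0,0,0.015,0,0,0],[0,0,0.02,0,0,0],[0,0,0.025,0,0,0],[0,0,0.025,0,0,0],[0,0,0.025,0,0,0],[0,0,0.02,0,0,0],[0,0,0.01,0,0,0],[0,0,0,0,0,0]]]' 0;  python3 -m handwheel '[[[0.002,-0.012,0,0,0,0],[0.003,-0.022,0,0,0,0],[0.004,-0.03,0,0,0,0],[0.004,-0.03,0,0,0,0],[0.004,-0.03,0,0,0,0],[0.004,-0.03,0,0,0,0],[0.004,-0.03,0,0,0,0],[0.004,-0.03,0,0,0,0],[0.004,-0.03,0,0,0,0],[0.004,-0.03,0,0,0,0],[0.004,-0.03,0,0,0,0],[0.004,-0.03,0,0,0,0],[0.004,-0.03,0,0,0,0],[0.004,-0.03,0,0,0,0],[0.004,-0.022,0,0,0,0],[0.003,-0.014,0,0,0,0],[0,0,0,0,0,0],[0,0,0,0,0,0]]]' 0; cat > pose.py <<'E'
from h import *
import sys; from scipy.optimize import least_squares
# fit cover's top plane rectangle from the depth of both fixed cameras
s=state(); print(s['tool_pos']); 
for cam in ['scene','side']:
    im,dp=grab_frame(cam);P=cloud(cam,dp)
    for d in masks_of(cam,'cover')[:1]:
        q=P[d['region']]; q=q[np.isfinite(q[:,2])]; z=np.median(q[:,2])
        for _ in range(6):
            k=np.linalg.lstsq(np.c_[q[:,:2]-s['tool_pos'][:2],np.ones(len(q))],q[:,2],rcond=None)[0] if _ else np.array([0,0,z])
            e=q[:,2]-np.c_[q[:,:2]-s['tool_pos'][:2],np.ones(len(q))]@k; t=.015 if _==0 else .004
            q=q[abs(e)<t] if _ else q[abs(e)<t]
        c,sz,a=cv2.minAreaRect((q[:,:2]*1000).astype(np.float32)); g=k[:2]
        print(cam,round(d['conf'],2),len(q),'c',np.round(c,1),np.round(sz),'yaw',round(a,2),'box',w2b(np.array(c)/1000).round(1),'top z',round(k[2],4),'slope x,y (rad)',round(g@BX,4),round(g@BY,4))
    for d in pinpoint(cam,'pin')[:2]:
        if d['conf']>.5: w=withd(cam,d['position'],dp,k=1);print(' pin',round(d['conf'],2),w.round(4),w2b(w).round(1),w2b(onz(cam,d['position'],.0855)).round(1))
E
python3 pose.py
```

```text
time: 22.03
tool_pos: [0.5123, 0.231, 0.1717]
tool_rot: [0.001, 0.646, 0.763, 0.002]
contact_force: [0.5, -0.2, -2.9]
gripper_width: 0.175
grasp_force: 60.4
time: 23.53
tool_pos: [0.5698, -0.1994, 0.1671]
tool_rot: [-0.002, 0.647, 0.763, -0.0]
contact_force: [-0.0, -0.1, -3.6]
gripper_width: 0.175
grasp_force: 60.3
[ 0.56982712 -0.19939197  0.16709849]
scene 0.72 3627 c [ 574.4 -197.3] [130. 300.] yaw 9.46 box [28.5  0.5] top z 0.1916 slope x,y (rad) -0.008 0.0023
 pin 0.9 [ 0.4928 -0.062   0.0245] [-29.7 147.4] [ 39.5 114. ]
 pin 0.78 [ 0.5011 -0.3352  0.0054] [ -66.6 -123.4] [  26.1 -135. ]
side 0.67 4171 c [ 574.4 -196.4] [127. 304.] yaw 9.72 box [28.6  1.4] top z 0.1942 slope x,y (rad) -0.0003 0.0022
 pin 0.76 [ 0.6015 -0.325   0.0886] [  34.2 -129.9] [  34.7 -128.3]
```

The cover is held level and within about 1.5 mm of its place in the box frame. I correct that and go down to just above the pins.

```bash
python3 -m handwheel '[[[-0.0013,-0.0009,-0.01,0,0,0],[0,0,-0.02,0,0,0],[0,0,-0.02,0,0,0],[0,0,-0.015,0,0,0],[0,0,-0.008,0,0,0],[0,0,-0.003,0,0,0],[0,0,0,0,0,0],[0,0,0,0,0,0]]]' 0; python3 pose.py
```

```text
time: 24.5
tool_pos: [0.5702, -0.2005, 0.0941]
tool_rot: [0.001, 0.646, 0.763, 0.0]
contact_force: [0.4, -0.0, -2.6]
gripper_width: 0.167
grasp_force: 60.2
[ 0.57022297 -0.20053413  0.09410629]
scene 0.66 3552 c [ 574.2 -198.2] [131. 301.] yaw 9.55 box [28.1 -0.4] top z 0.1185 slope x,y (rad) -0.0037 -0.0015
 pin 0.7 [ 0.6367 -0.3256  0.1192] [  68.8 -136.3] [  30.  -131.3]
side 0.71 3760 c [ 574.6 -200.4] [127. 301.] yaw 9.61 box [28.1 -2.6] top z 0.1206 slope x,y (rad) 0.0027 -0.0004
 pin 0.87 [ 0.6008 -0.3454  0.1201] [  30.1 -149.9] [  36.1 -132.5]
```

```bash
python3 -m handwheel '[[[-0.001,0.001,-0.006,0,0,0],[0,0,-0.008,0,0,0],[0,0,-0.005,0,0,0],[0,0,-0.003,0,0,0],[0,0,0,0,0,0]]]' 0; python3 -m handwheel '[[[0,0,-0.003,0,0,0],[0,0,-0.003,0,0,0],[0,0,-0.003,0,0,0],[0,0,0,0,0,0]]]' 0
```

```text
time: 25.22
tool_pos: [0.5681, -0.1989, 0.0697]
tool_rot: [-0.001, 0.646, 0.763, -0.0]
contact_force: [-0.1, 0.0, -3.5]
gripper_width: 0.174
grasp_force: 60.3
time: 25.55
tool_pos: [0.5701, -0.1998, 0.0631]
tool_rot: [0.002, 0.646, 0.763, 0.001]
contact_force: [4.1, -0.6, -0.6]
gripper_width: 0.177
grasp_force: 60.7
```

```bash
python3 -m handwheel '[[[0.001,0,-0.002,0,0,0],[0,0,-0.002,0,0,0],[0,0,-0.002,0,0,0],[0,0,0,0,0,0]]]' 0; python3 pose.py
```

```text
time: 25.88
tool_pos: [0.5707, -0.1996, 0.0565]
tool_rot: [0.001, 0.646, 0.763, 0.001]
contact_force: [4.3, -0.4, 1.3]
gripper_width: 0.173
grasp_force: 60.9
[ 0.57069298 -0.19958737  0.05651548]
scene 0.86 3450 c [ 574.4 -197.5] [131. 300.] yaw 9.63 box [28.4  0.3] top z 0.081 slope x,y (rad) -0.0011 -0.0061
 pin 0.96 [ 0.5999 -0.3252  0.0848] [  32.5 -129.9] [  33.3 -130. ]
 pin 0.86 [ 0.5566 -0.0755  0.0849] [ 31.  123.6] [ 31.7 123.2]
side 0.79 3535 c [ 574.3 -198.3] [126. 302.] yaw 9.69 box [28.2 -0.4] top z 0.0825 slope x,y (rad) 0.0064 -0.0034
 pin 0.91 [ 0.6058 -0.3308  0.0822] [  37.4 -136.3] [  36.8 -138. ]
```

The cover is on both pins, about 3 mm above home. I push it down.

```bash
python3 -m handwheel '[[[0,0,-0.002,0,0,0],[0,0,-0.002,0,0,0],[0,0,-0.001,0,0,0],[0,0,0,0,0,0]]]' 0; python3 -m handwheel '[[[0,0,-0.001,0,0,0],[0,0,-0.001,0,0,0],[0,0,0,0,0,0]]]' 0
```

```text
time: 26.52
tool_pos: [0.5699, -0.1997, 0.0528]
tool_rot: [0.0, 0.646, 0.763, -0.0]
contact_force: [0.6, 0.6, 8.5]
gripper_width: 0.173
grasp_force: 61.9
time: 26.77
tool_pos: [0.5699, -0.1997, 0.0528]
tool_rot: [-0.0, 0.646, 0.763, -0.0]
contact_force: [-4.5, 3.2, 17.6]
gripper_width: 0.173
grasp_force: 63.2
```

```bash
python3 -m handwheel '[[[0,0,-0.001,0,0,0],[0,0,-0.001,0,0,0],[0,0,0,0,0,0]]]' 0; python3 pose.py; python3 cov.py
```

```text
time: 27.02
tool_pos: [0.5699, -0.1997, 0.0527]
tool_rot: [-0.0, 0.646, 0.763, -0.0]
contact_force: [-9.7, 5.4, 26.3]
gripper_width: 0.17
grasp_force: 64.5
[ 0.56991305 -0.19968113  0.05271106]
scene 0.91 3446 c [ 573.9 -197.4] [130. 300.] yaw 9.51 box [28.   0.4] top z 0.0773 slope x,y (rad) -0.0046 -0.0002
 pin 0.95 [ 0.5555 -0.074   0.0887] [ 30.2 125.3] [ 26.5 127.1]
 pin 0.87 [ 0.6007 -0.3227  0.0886] [  33.7 -127.5] [  30.1 -127. ]
side 0.77 3495 c [ 573.5 -198.1] [126. 302.] yaw 9.62 box [27.5 -0.1] top z 0.0787 slope x,y (rad) 0.0011 0.0012
 pin 0.89 [ 0.6007 -0.3269  0.079 ] [  33.  -131.7] [  31.9 -134.9]
scene [(-36, np.int64(59), np.float64(0.0773)), (-26, np.int64(102), np.float64(0.0776)), (40, np.int64(146), np.float64(0.0775)), (60, np.int64(192), np.float64(0.0775))]
side [(-36, np.int64(109), np.float64(0.0785)), (-26, np.int64(164), np.float64(0.0787)), (40, np.int64(196), np.float64(0.0786)), (60, np.int64(244), np.float64(0.0787))]
```

The cover is flush (front 0.0773 / 0.0785). I relieve the push, let go, back off and check that the catch holds.

```bash
python3 -m handwheel '[[[0,0,0.002,0,0,0],[0,0,0.001,0,0,0],[0,0,0,0,0,0]]]' 0; python3 -m handwheel '[[[0,0,0,0,0,0],[0,0,0,0,0,0],[0,0,0,0,0,0],[0,0,0,0,0,0],[0,0,0,0,0,0],[0,0,0.02,0,0,0],[0,0,0.035,0,0,0],[0,0,0.035,0,0,0],[0,0,0.035,0,0,0],[0,0,0,0,0,0],[0,0,0,0,0,0]]]' 0.7; python3 pose.py; python3 cov.py; python3 - <<'E'
from h import *
i=camera_info('wrist');im,dp=grab_frame('wrist');cv2.imwrite('pics/9.png',cv2.resize(im,(800,600)))
im,dp=grab_frame('side');P=cloud('side',dp).reshape(-1,3);b=w2b(P)
for x0,x1 in [(-84,-72),(-72,-60),(-60,-50)]:
    m=(b[:,0]>x0)&(b[:,0]<x1)&(b[:,1]>-40)&(b[:,1]<0);print(x0,m.sum(),np.median(P[m,2]))
E
```

```text
time: 27.67
tool_pos: [0.5699, -0.1997, 0.0528]
tool_rot: [0.0, 0.646, 0.763, -0.0]
contact_force: [-1.7, 1.9, 12.4]
gripper_width: 0.168
grasp_force: 62.5
time: 28.58
tool_pos: [0.5712, -0.2002, 0.1786]
tool_rot: [0.003, 0.646, 0.763, 0.001]
contact_force: [-0.7, -0.0, -0.1]
gripper_width: 0.703
grasp_force: 0.0
[ 0.57123009 -0.20021692  0.17859847]
scene 0.63 3581 c [ 574.5 -197.1] [130. 301.] yaw 9.2 box [28.6  0.7] top z 0.0777 slope x,y (rad) -0.0106 -0.0007
 pin 0.75 [ 0.599  -0.3222  0.0873] [  32.1 -126.8] [  30.  -126.5]
 pin 0.61 [ 0.5535 -0.0796  0.0764] [ 27.3 120.1] [ 37.7 115. ]
side 0.81 4720 c [ 574.  -197.9] [127. 302.] yaw 9.66 box [28.  0.] top z 0.0791 slope x,y (rad) -0.0056 0.0011
 pin 0.71 [ 0.6016 -0.3269  0.0793] [  33.9 -131.8] [  32.8 -134.9]
scene [(-36, np.int64(59), np.float64(0.078)), (-26, np.int64(100), np.float64(0.0783)), (40, np.int64(142), np.float64(0.0777)), (60, np.int64(198), np.float64(0.0775))]
side [(-36, np.int64(104), np.float64(0.0794)), (-26, np.int64(164), np.float64(0.0793)), (40, np.int64(197), np.float64(0.0788)), (60, np.int64(245), np.float64(0.0787))]
-84 75 0.042809742833722964
-72 370 0.49765776517374805
-60 340 0.5000175861627054
```

View pics/9.png

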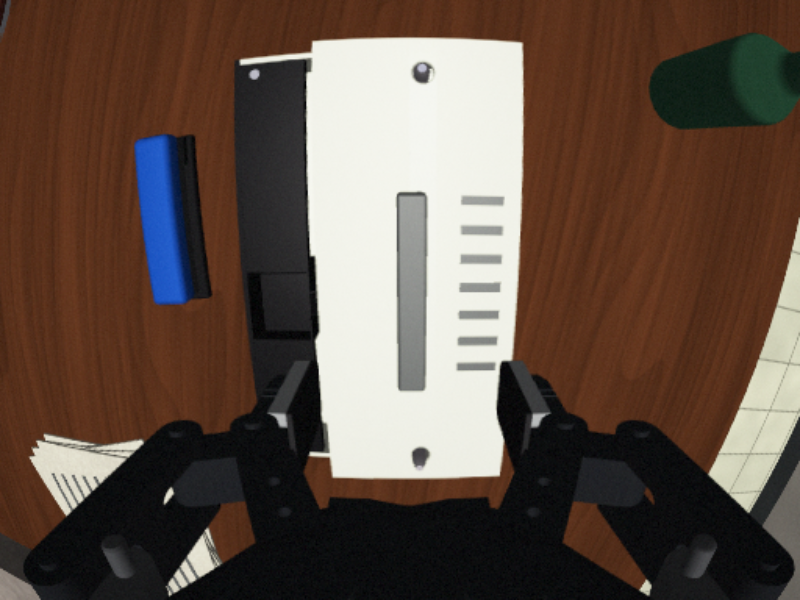

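The picture shows both pins through the cover's holes at (423,72) and (420,457), and nothing touching. The front stays down at its initial height and the catch plate is back at rest, at z 0.0428. I hand in.

```bash
python3 -c "
from plant import *
print(job_done())"
```

```text
the job is handed in; nothing more can be done
None
```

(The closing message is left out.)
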